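# Clear a tile and float the spray mask over it

## Task

Clear the clay chips off the tile by sweeping them with the scraper block (not with your fingers) into the catch tray at the end of the tile holder, then stand the block back on its foot on the bare table. Then take the spray mask by its bar, carry it over the row of paint bottles without disturbing them, and hold it over the tile for soft-edged spraying: the two locating pins up through its two eyes, the mask level and about a centimetre above the tile, touching neither tile nor pins. Finish like that, with the mask still held motionless in the gripper.

Things in the scene. Friction and masses are not known exactly. Their poses are not given: they have to be found in the camera images.
- nest: tile holder, fixed to the table: plywood board 168 (x) x 196 (y) x 15 mm, a tile in its middle, low strips round it (6 mm below the tile face), a steel catch tray at its +x end, two steel locating pins. Origin: on the table under the tile's centre, z up, x along the tile toward the tray
- tile: white bisque tile, fixed in the holder, 100 x 140 x 12 mm; origin: centre of its underside, 15 mm above the table; its own y axis (long side) lies along the holder's x axis
- tile_face (a point): centre of the tile's upper face, 27 mm above the table, axes as the holder's; the face reaches 70 mm along x and 50 mm along y to either side
- tray_floor (a point): centre of the catch tray's floor, 2 mm above the table and 110 mm along the holder's x from the tile's centre; inside 72 mm (x) x 166 mm (y), walls 18 mm high; it begins 4 mm past the tile's end and lies below the tile face, so swept chips drop in
- pin_left (a point): top of a locating pin, 55 mm above the table, at x = 0, y = +78 mm in the holder's frame; upright, 8 mm diameter, pointed, 28 mm taller than the tile face
- pin_right (a point): top of a locating pin, 55 mm above the table, at x = 0, y = -78 mm in the holder's frame; upright, 8 mm diameter, pointed, 28 mm taller than the tile face
- chip_1: broken clay chip, terracotta, about 17 x 13 x 8 mm, 10 g, lying on the tile; origin about the centre of its underside
- chip_2: broken clay chip, terracotta, about 16 x 14 x 9 mm, 10 g, lying on the tile; origin about the centre of its underside
- chip_3: broken clay chip, terracotta, about 19 x 12 x 7 mm, 10 g, lying on the tile; origin about the centre of its underside
- chip_4: broken clay chip, terracotta, about 15 x 15 x 8 mm, 10 g, lying on the tile; origin about the centre of its underside
- block: scraper block: beech grip 26 mm thick (x) x 110 mm long (y) on a black rubber foot 20 x 110 mm, 12 mm high; 58 mm high in all, about 0.12 kg, standing on its foot at the left of the holder. Origin: centre of the foot's underside, z up. Grip it across its 26 mm thickness, about 40 mm above the foot's underside
- mask: spray mask, about 0.22 kg: steel sheet 150 (x) x 116 (y) x 4 mm with eight round 22 mm spots cut out; an ear at the middle of each long side has an 18 mm eye for a pin, at x = 0, y = +78 and -78 mm (either way round fits); 192 mm wide over the ears. Origin: centre of the underside, z up. Lies flat on the table at the right
- grip_bar (a point): centre of the mask's wooden grip bar, 40 mm above the mask's underside at its centre, axes as the mask's. Bar 96 mm long (x), 14 mm thick (y), 18 mm high, on two posts 40 mm either side of its centre; 27 mm free below it. Grip it across its thickness
- bottle_1: paint bottle, 38 mm diameter, 78 mm high, loose, 0.05 kg, standing in a row of four between mask and tile holder; origin: centre of its underside
- bottle_2: paint bottle, 34 mm diameter, 69 mm high, loose, in the same row; origin: centre of its underside
- bottle_3: paint bottle, 39 mm diameter, 78 mm high, loose, in the same row; origin: centre of its underside
- bottle_4: paint bottle, 34 mm diameter, 69 mm high, loose, in the same row; origin: centre of its underside

How it is judged:
On the way, in this order (a step that is already met when the one before it is completed fails the run):
1. all four chips lie in the catch tray (x of chip_1 in the frame of nest between 0.068 and 0.148 m and y of chip_1 in the frame of nest between -0.085 and 0.085 m and z of each of chip_1, chip_2, chip_3, chip_4 in the frame of nest below 0.024 m and x of chip_2 in the frame of nest between 0.068 and 0.148 m and y of chip_2 in the frame of nest between -0.085 and 0.085 m and x of chip_3 in the frame of nest between 0.068 and 0.148 m and y of chip_3 in the frame of nest between -0.085 and 0.085 m and x of chip_4 in the frame of nest between 0.068 and 0.148 m and y of chip_4 in the frame of nest between -0.085 and 0.085 m), for 0.2 s.
2. the scraper block stands released on its foot on the table (height (world z) of block below 0.006 m and angle between block's own z axis and vertical below 0.1 rad and contact force between block and the fingers below 0.1 N and contact force between block and nest below 0.1 N and linear speed of block below 0.03 m/s), for 0.2 s.
3. the mask is carried over the bottle row, higher than the bottles (height (world z) of mask above 0.08 m and contact force between mask and the fingers above 0.5 N and (horizontal distance between mask and bottle_1 below 0.09 m or horizontal distance between mask and bottle_2 below 0.09 m or horizontal distance between mask and bottle_3 below 0.09 m or horizontal distance between mask and bottle_4 below 0.09 m)), for 0.05 s.
At the end, for the whole second after the job is handed in: Chips in the tray; block upright on the table, released; bottles within 15 mm of their starts. Mask gripped, still, 5-16 mm above the tile face, centre within 5 mm, turned under 0.08 rad, tilt under 0.06 rad, pins through its eyes, touching only the fingers (all of step 1 and all of step 2 and z of mask in the frame of tile_face between 0.005 and 0.016 m and horizontal distance between mask and tile_face below 0.005 m and angle between the x axis of mask and the x axis of nest, either way round below 0.08 rad and angle between mask's own z axis and vertical below 0.06 rad and contact force between mask and nest below 0.2 N and contact force between mask and block below 0.1 N and contact force between mask and the fingers above 1 N and linear speed of mask below 0.015 m/s and angular speed of mask below 0.1 rad/s and contact force between mask and bottle_1 below 0.1 N and contact force between mask and bottle_2 below 0.1 N and contact force between mask and bottle_3 below 0.1 N and contact force between mask and bottle_4 below 0.1 N and contact force between mask and chip_1 below 0.1 N and contact force between mask and chip_2 below 0.1 N and contact force between mask and chip_3 below 0.1 N and contact force between mask and chip_4 below 0.1 N and distance of each of bottle_1, bottle_2, bottle_3, bottle_4 from where it was at the start of the episode below 0.015 m and angle between each of bottle_1, bottle_2, bottle_3, bottle_4's own z axis and vertical below 0.15 rad); the arm keeps its last pose, push and grip.
It fails at once if the fingers touch a chip (contact force between any of chip_1, chip_2, chip_3, chip_4 and the fingers above 0.2 N).
It fails at once if the mask touches the tile (contact force between mask and tile above 0.5 N).
It fails at once if the mask sweeps a chip (contact force between any of chip_1, chip_2, chip_3, chip_4 and mask above 0.2 N).
It fails at once if a bottle is pushed more than 15 mm or tipped (distance of any of bottle_1, bottle_2, bottle_3, bottle_4 from where it was at the start of the episode above 0.015 m or angle between any of bottle_1, bottle_2, bottle_3, bottle_4's own z axis and vertical above 0.15 rad).
It also fails if it takes over 72 s, if anything falls off the work surface, if the arm or the gripper's body presses on something with over 40 N, if the wrist force passes 120 N, or if a joint passes its speed limit or range.

## Robot

A 7-joint arm with a two-finger parallel gripper is mounted at the origin on the work surface; the furniture and walls round the work are solid. World frame = base frame: x ahead of the robot, y to its left, z up, the work surface at z = 0. Lengths are in m, angles in rad, forces in N, time in s.
With the tool pointing down it reaches from about 0.4 to 0.85 m from the base axis. Payload 10.4 kg.
Tool frame: the origin (TCP) lies midway between the tips of the shut fingers; the grasp point (between the pads) lies 19 mm behind it (manip.grasp_offset is the distance from the TCP to the grasp point, in m); z points along the fingers, y is the line along which they close (so a half turn about z gives the same grasp; the last joint's range is limited). The gripper opens to 85 mm and grips with 20 to 120 N. Pads are 22 mm wide; open, the fingers measure 114 mm over their backs; the gripper's body (76 mm by 85 mm) begins 54 mm behind the grasp point. The pads swing forward as they close: fully open they stand 13 mm farther back than shut.
Start: joints at [1.218, 0.332, -0.065, 1.46, 0.022, 1.35, -0.088], TCP at [0.202, -0.591, 0.231] pointing down, gripper open.
Joint ranges: [-2.6, 2.6], [-0.5, 2.12], [-1.47, 1.34], [0.16, 2.42], [-1.27, 4.41], [0.06, 2.06], [-2.6, 2.6]. Speed limits (rad/s): [2.22, 2.22, 2.79, 2.79, 3.14, 3.14, 3.14].

## Interface

Orientations are given as a unit quaternion [x, y, z, w].
In Python, from workcell import manip gives the robot as it stands.
- The arm moves only by the tool creep_tool, called after "Call:" as name(argument=value, ...) on one line, values as JSON. Schema: {"type":"object","properties":{"segments":{"type":"string"},"squeeze":{"type":"number"},"only":{"type":"string"},"quiet":{"type":"boolean"},"lines":{"type":"string"}},"required":["segments"],"additionalProperties":false}. segments is a string of 1 to 20 rows, parted by a bar, with the numbers parted by commas; each row has 7 numbers: a rotation vector rx, ry, rz in normalised numbers (1 is pi rad), then dx, dy, dz in a scale on which 1.0 is 1 m, then the opening from 0.0 (shut) to 1.0 (fully open); each row is the pose to reach, as a shift and turn from the pose commanded when the call began, along the tool's axes at that moment; what a row does not reach only later rows make up. A row lasts 1/8 s, in which the tool goes at most 0.0625 m and 0.188 rad, less where a joint would pass 70% of its speed; a pose out of reach is approached as far as the arm can. The fingers move at their own pace and stop on an object; squeeze is the grip in N (left out, the last holds). Time passes only in rows, so rows that do not move let the fingers close. The tool returns the time, the measured TCP pose, the force, the opening and the grip force at its end. only (a regular expression) keeps the lines of the reply that match it, lines (a string "A,B") keeps lines A to B, and quiet returns only ok. No shift or turn number may pass 1 either way. Input that does not fit is refused with a message, and nothing moves.
- manip.get_obs(): the state, without advancing time (a new reading comes with each control period).
- manip.camera(name): name is "scene" or "top"; returns the picture (384x512x3 uint8, blue, green, red); there is no depth.
- manip.calibration(name): a dict with "fx", "fy", "cx", "cy" (pixels), "world_from_camera" (4x4, takes a point from camera to world coordinates). Camera axes: x right, y up, looking along -z (the intrinsics and any distortion apply to the point x, -y, -z); pixel columns grow to the right and rows downward; lengths in m; the calibration is good to about 2 mm. A picture is of the moment at which its call begins. calibration takes no time and is no camera call.
- manip.hand_in(): hands the job in; it is judged then, once.
The state is a dict: "clock": time; "joint_pos": joint angles; "joint_velocities": joint speeds; "tau": joint torques, N m; "position": TCP position; "ee_rot": TCP orientation; "ft_force": force on the tool from outside, world axes, zero at the start; "torque": the same for the moment, N m; "grip_width": opening from 0.0 (shut) to 1.0 (fully open); "grasp_force": force on a finger pad.
Only numpy, scipy, OpenCV 4.12 (cv2) and the standard library are available. Lean on these libraries where they do the work, as an engineer would, in place of code of your own. Each camera call takes 0.05 s, during which the arm holds its last target. There are 200 camera calls.

## Working session

There is one attempt and no reset: what is moved stays moved. The work goes in short steps, Python scripts to look and compute and a tool call to move; the robot and the scene stay as the last step left them, time stands still between calls to the robot, and variables do not carry over. Pictures are saved under pics/ and viewed, at most 10 in all, crops included, and the job is handed in when it is done.

```bash
ls; mkdir -p pics; python3 - <<'E'
from workcell import manip
import cv2,numpy as np
np.set_printoptions(precision=4,suppress=True)
for n in("scene","top"):
    cv2.imwrite(f"pics/{n}0.png",manip.camera(n)); c=manip.calibration(n); print(n,c)
o=manip.get_obs(); print(o, manip.grasp_offset)
E
```

```text
pics
workcell.py
scene {'fx': 471.0068357406282, 'fy': 471.0068357406282, 'cx': 259.22241763232773, 'cy': 194.86910513246977, 'world_from_camera': array([[-0.8082,  0.2746, -0.521 , -0.2075],
       [-0.5889, -0.3725,  0.7172,  1.0283],
       [ 0.0029,  0.8865,  0.4628,  0.6973],
       [ 0.    ,  0.    ,  0.    ,  1.    ]])}
top {'fx': 493.859995599953, 'fy': 493.859995599953, 'cx': 253.37725569127872, 'cy': 191.22476928654714, 'world_from_camera': array([[-0.0179,  0.9841, -0.1768,  0.2551],
       [-0.9997, -0.0203, -0.0117,  0.0024],
       [-0.0151,  0.1765,  0.9842,  1.5702],
       [ 0.    ,  0.    ,  0.    ,  1.    ]])}
{'clock': 0.1, 'joint_pos': array([ 1.2184,  0.3328, -0.0647,  1.4608,  0.0216,  1.3499, -0.0885]), 'joint_velocities': array([ 0.0001, -0.001 ,  0.0009, -0.0028, -0.0003,  0.0001,  0.0006]), 'tau': array([  0.0016, -62.675 ,   0.0491, -39.2429,   0.0162,   0.007 ,
         0.    ]), 'position': array([ 0.2023, -0.591 ,  0.2306]), 'ee_rot': array([ 0.9864,  0.1641, -0.0001, -0.0006]), 'ft_force': array([-0.063 ,  0.5456,  0.4991]), 'torque': array([ 0.0749,  0.0109, -0.0068]), 'grasp_force': 0.0, 'grip_width': 1.002066052891107} 0.0187
```

View pics/scene0.png

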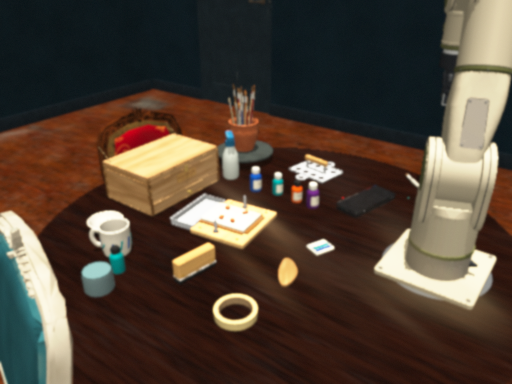

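View pics/top0.png

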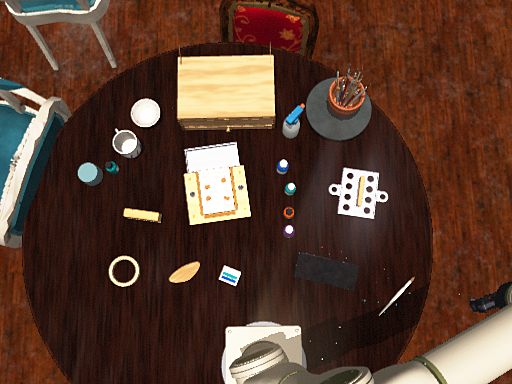

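The scene view shows the nest around (225,217), the block at (195,262), the bottles at (256–315,172–205) and the mask at (317,168). In the top view the nest is at (217,190) with its tray upward at (213,155), the block at (142,215), the bottles at x≈283–291 and rows 166–231, and the mask at (360,193). Next I'll crop and measure.

```bash
cat > h.py <<'E'
import cv2,numpy as np
from workcell import manip
np.set_printoptions(precision=4,suppress=True)
def C(n): return manip.calibration(n)
def ray(n,uv):
    c=C(n);T=c["world_from_camera"]
    d=T[:3,:3]@np.array([(uv[0]-c["cx"])/c["fx"],-(uv[1]-c["cy"])/c["fy"],-1.]); return T[:3,3],d/np.linalg.norm(d)
def plane(n,uv,z):
    o,d=ray(n,uv); return o+d*(z-o[2])/d[2]
def tri(uvt,uvs):
    o1,d1=ray("top",uvt);o2,d2=ray("scene",uvs)
    s=np.linalg.lstsq(np.c_[d1,-d2],o2-o1,rcond=None)[0]; a=o1+s[0]*d1;b=o2+s[1]*d2
    return (a+b)/2,np.linalg.norm(a-b)
def proj(n,p):
    c=C(n);T=c["world_from_camera"]; q=T[:3,:3].T@(np.asarray(p)-T[:3,3]); return np.array([c["cx"]+c["fx"]*q[0]/-q[2],c["cy"]-c["fy"]*q[1]/-q[2]])
def blobs(img,lo,hi,amin=8,roi=None):
    m=cv2.inRange(cv2.cvtColor(img,cv2.COLOR_BGR2HSV),np.array(lo),np.array(hi))
    if roi: k=np.zeros_like(m);k[roi[1]:roi[3],roi[0]:roi[2]]=1;m*=k
    n,l,s,c=cv2.connectedComponentsWithStats(m); return [(c[i],s[i,4],s[i,:4],l==i) for i in range(1,n) if s[i,4]>=amin]
E
python3 - <<'E'
from h import *
t=cv2.imread("pics/top0.png");s=cv2.imread("pics/scene0.png")
cv2.imwrite("pics/t1.png",cv2.resize(t[125:245,110:260],None,fx=5,fy=5,interpolation=cv2.INTER_CUBIC))
cv2.imwrite("pics/s1.png",cv2.resize(s[150:285,160:350],None,fx=4.2,fy=4.2,interpolation=cv2.INTER_CUBIC))
E
```

```text
(no output)
```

View pics/t1.png

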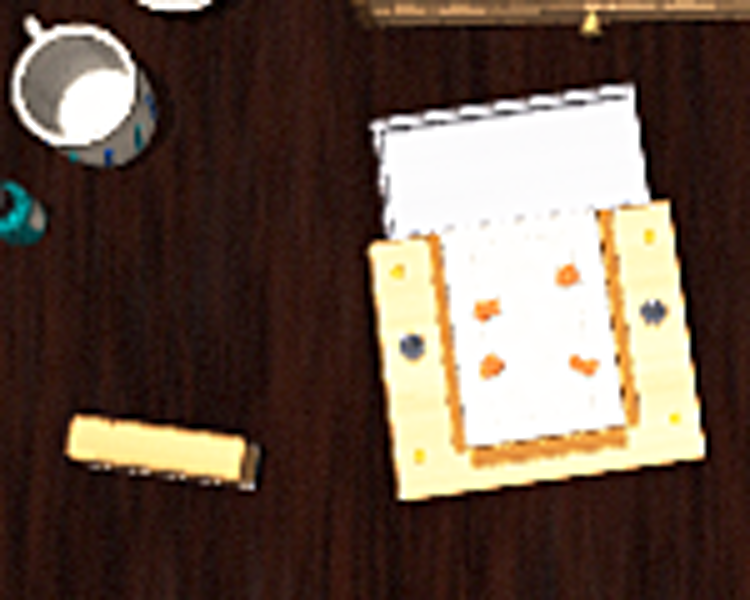

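View pics/s1.png

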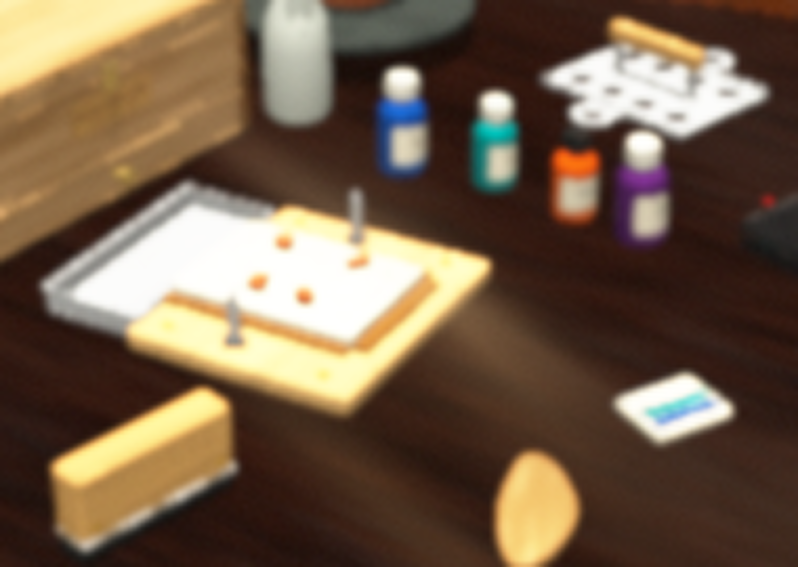

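The top crop shows the pin tops at crop (412,345) and (653,311), and chips at (487,308), (568,275), (490,366), (584,366). The block's top runs from (68,435) to (245,462). The scene crop shows pin tips at (355,192) and (234,300), and the grip bar from (615,25) to (700,60).

```bash
python3 - <<'E'
from h import *
t=cv2.imread("pics/top0.png");s=cv2.imread("pics/scene0.png")
T=lambda u,v:((u+.5)/5-.5+110,(v+.5)/5-.5+125)
S=lambda u,v:((u+.5)/4.2-.5+160,(v+.5)/4.2-.5+150)
print("pins tri",tri(T(412,345),S(234,298)),tri(T(653,311),S(355,190)))
bc=[plane("top",T(*p),.015) for p in((370,243),(668,202),(705,458),(402,500))]
print("board",bc,np.mean(bc,0))
tc=[plane("top",T(*p),.027) for p in((440,236),(597,212),(628,428),(468,447))]
print("tile",tc,np.mean(tc,0))
for n,q,z in(("board",bc,0),("tile",tc,0)):
    x=(q[0]+q[1]-q[2]-q[3])/2;y=(q[0]+q[3]-q[1]-q[2])/2;print(n,np.linalg.norm(x),np.linalg.norm(y),np.arctan2(x[1],x[0]),np.arctan2(-y[0],y[1]))
for b in blobs(t,(3,120,120),(14,255,255),4,(195,170,240,212)): print("chip",b[0],b[1],plane("top",b[0],.033)[:2])
# block/bar by wood colour
def rect(n,img,roi,lo=(14,60,120),hi=(28,255,255)):
    b=max(blobs(img,lo,hi,20,roi),key=lambda b:b[1]); p=cv2.findNonZero(b[3].astype(np.uint8)); r=cv2.minAreaRect(p); print(n,b[0],b[1],r,"\n",cv2.boxPoints(r)); return cv2.boxPoints(r)
for p in rect("blk top",t,(118,195,168,228)): print(plane("top",p,.058))
rect("blk scene",s,(168,238,220,285))
for p in rect("bar top",t,(345,170,375,215)): print(plane("top",p,.049))
rect("bar scene",s,(300,150,335,168))
# bottles tops
for nm,uv in(("b1",(283,166)),("b2",(291,188)),("b3",(289,212)),("b4",(289,231))): print(nm,plane("top",uv,.075))
E
python3 - <<'E'
import cv2
t=cv2.imread("pics/top0.png");s=cv2.imread("pics/scene0.png")
a=cv2.resize(t[150:240,270:395],None,fx=6,fy=6,interpolation=cv2.INTER_CUBIC)
cv2.imwrite("pics/t2.png",a)
E
```

```text
pins tri (array([0.5266, 0.2142, 0.0493]), np.float64(0.0045935728287477984)) (array([0.5444, 0.0629, 0.0581]), np.float64(0.006511166413668574))
board [array([0.5982, 0.245 , 0.015 ]), array([0.6212, 0.0522, 0.015 ]), array([0.4542, 0.0311, 0.015 ]), array([0.4312, 0.2235, 0.015 ])] [0.5262 0.138  0.015 ]
tile [array([0.5992, 0.1982, 0.027 ]), array([0.6128, 0.0975, 0.027 ]), array([0.4727, 0.0792, 0.027 ]), array([0.4626, 0.1803, 0.027 ])] [0.5368 0.1388 0.027 ]
board 0.16836821578065506 0.19397911255989939 0.12679978179952545 0.11881854300557808
tile 0.13954245780921504 0.10164352244917436 0.1302820387585892 0.1167159845019859
chip [223.3 179.8] 10 [0.5701 0.1156]
chip [206.9 187. ] 10 [0.5479 0.1678]
chip [208.5 197.8] 10 [0.513  0.1628]
chip [225.7 197.7] 10 [0.5123 0.1084]
blk top [141.1957 214.6341] 276 ((141.8000030517578, 214.60003662109375), (37.21041488647461, 9.922779083251953), 7.125016689300537) 
 [[122.7231 217.2154]
 [123.9539 207.3693]
 [160.8769 211.9846]
 [159.6461 221.8308]]
[0.4534 0.4261 0.058 ]
[0.4841 0.4232 0.058 ]
[0.4673 0.308  0.058 ]
[0.4368 0.3113 0.058 ]
blk scene [193.4258 260.2426] 977 ((194.00001525878906, 260.5), (22.360679626464844, 49.64070510864258), 63.43495178222656) 
 [[166.8 261.6]
 [211.2 239.4]
 [221.2 259.4]
 [176.8 281.6]]
bar top [360.595  190.1074] 121 ((360.55487060546875, 190.506103515625), (4.085967063903809, 29.37479019165039), 6.34019136428833) 
 [[356.9024 204.8781]
 [360.1463 175.6829]
 [364.2073 176.1342]
 [360.9634 205.3293]]
[ 0.4787 -0.3001  0.049 ]
[ 0.571  -0.3153  0.049 ]
[ 0.5692 -0.3279  0.049 ]
[ 0.477  -0.3126  0.049 ]
bar scene [315.9618 159.7006] 157 ((315.95001220703125, 159.6500244140625), (23.717082977294922, 6.957010269165039), 18.434947967529297) 
 [[303.6 159.2]
 [305.8 152.6]
 [328.3 160.1]
 [326.1 166.7]]
b1 [ 0.6013 -0.0731  0.075 ]
b2 [ 0.5314 -0.0957  0.075 ]
b3 [ 0.4571 -0.0873  0.075 ]
b4 [ 0.3991 -0.0855  0.075 ]
```

View pics/t2.png

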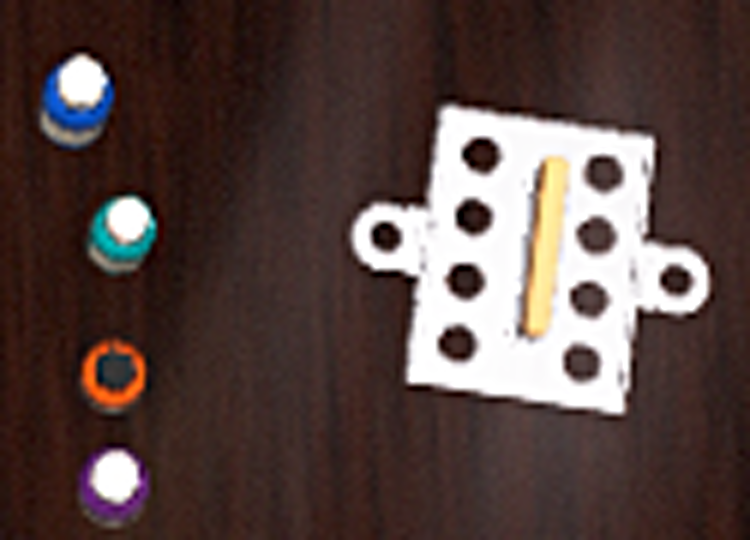

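Crop t2 shows the mask's eyes at (385,237) and (677,281), its bar from (555,158) to (537,335), and the bottle caps at (82,82), (129,220), (115,372) and (116,477). Next I'll refine the heights with both views and work out the first move.

```bash
cat >> h.py <<'E'
from scipy.spatial.transform import Rotation as R
def delta(p,ya,o=None):
    """tool-frame shift/turn to TCP p with tool pointing down and tool y at world angle ya"""
    o=o or manip.get_obs(); R0=R.from_quat(o["ee_rot"]); y=np.array([np.cos(ya),np.sin(ya),0]);z=np.array([0,0,-1.])
    R1=R.from_matrix(np.c_[np.cross(y,z),y,z]); rv=(R0.inv()*R1).as_rotvec()
    print("rot",rv,"d",R0.inv().apply(np.array(p)-o["position"]),"at",o["position"],"clk",o["clock"])
E
python3 - <<'E'
from h import *
T=lambda u,v:((u+.5)/5-.5+110,(v+.5)/5-.5+125)
S=lambda u,v:((u+.5)/4.2-.5+160,(v+.5)/4.2-.5+150)
M=lambda u,v:((u+.5)/6-.5+270,(v+.5)/6-.5+150)
print("block top corners tri",tri(T(75,415),S(52,468)),tri(T(245,437),S(212,388)))
print("bar ends tri",tri(M(556,158),S(702,58)),tri(M(537,334),S(615,25)))
e=[plane("top",M(*p),.003) for p in((385,237),(677,281))];print("eyes",e,np.mean(e,0),np.linalg.norm(e[0]-e[1]))
p=[plane("top",T(*p),.055) for p in((412,345),(653,311))];print("pins",p,np.mean(p,0),np.linalg.norm(p[0]-p[1]))
print("tile tri",tri(T(468,447),S(345,345)),tri(T(628,428),S(430,272)))
print("box",plane("top",(187,131),0),plane("top",(274,130),0))
for nm,uv,z in(("b1",(82,82),.078),("b2",(129,220),.069),("b3",(115,372),.069),("b4",(116,477),.078)): print(nm,plane("top",M(*uv),z))
delta((.5,-.2,.22),-.6); delta((.463,.369,.16),-.144)
E
```

```text
block top corners tri (array([0.4833, 0.4215, 0.0554]), np.float64(0.0010821676251105883)) (array([0.4648, 0.3131, 0.0585]), np.float64(0.0062515700064983415))
bar ends tri (array([ 0.5387, -0.3426,  0.0245]), np.float64(0.0787022007810537)) (array([ 0.5054, -0.2847,  0.0725]), np.float64(0.07186370007818743))
eyes [array([ 0.5383, -0.2378,  0.003 ]), array([ 0.5112, -0.3923,  0.003 ])] [ 0.5247 -0.315   0.003 ] 0.15684675639615842
pins [array([0.5237, 0.2121, 0.055 ]), array([0.5422, 0.0613, 0.055 ])] [0.5329 0.1367 0.055 ] 0.15187853653367603
tile tri (array([0.4642, 0.1815, 0.021 ]), np.float64(0.0019281674065534827)) (array([0.4726, 0.079 , 0.0249]), np.float64(0.0009174493043522859))
box [0.7442 0.2371 0.    ] [ 0.7411 -0.0507  0.    ]
b1 [ 0.6093 -0.074   0.078 ]
b2 [ 0.538  -0.0966  0.069 ]
b3 [ 0.4592 -0.087   0.069 ]
b4 [ 0.4046 -0.0853  0.078 ]
rot [-0.0013 -0.0003 -0.641 ] d [ 0.4083 -0.2735  0.0109] at [ 0.2023 -0.591   0.2306] clk 0.1
rot [-0.0012 -0.0006 -1.097 ] d [ 0.5576 -0.8238  0.0716] at [ 0.2023 -0.591   0.2306] clk 0.1
```

The manual's scale: turns go in shares of pi rad. Converting my numbers, -1.097 rad / 3.1416 = -0.3492.

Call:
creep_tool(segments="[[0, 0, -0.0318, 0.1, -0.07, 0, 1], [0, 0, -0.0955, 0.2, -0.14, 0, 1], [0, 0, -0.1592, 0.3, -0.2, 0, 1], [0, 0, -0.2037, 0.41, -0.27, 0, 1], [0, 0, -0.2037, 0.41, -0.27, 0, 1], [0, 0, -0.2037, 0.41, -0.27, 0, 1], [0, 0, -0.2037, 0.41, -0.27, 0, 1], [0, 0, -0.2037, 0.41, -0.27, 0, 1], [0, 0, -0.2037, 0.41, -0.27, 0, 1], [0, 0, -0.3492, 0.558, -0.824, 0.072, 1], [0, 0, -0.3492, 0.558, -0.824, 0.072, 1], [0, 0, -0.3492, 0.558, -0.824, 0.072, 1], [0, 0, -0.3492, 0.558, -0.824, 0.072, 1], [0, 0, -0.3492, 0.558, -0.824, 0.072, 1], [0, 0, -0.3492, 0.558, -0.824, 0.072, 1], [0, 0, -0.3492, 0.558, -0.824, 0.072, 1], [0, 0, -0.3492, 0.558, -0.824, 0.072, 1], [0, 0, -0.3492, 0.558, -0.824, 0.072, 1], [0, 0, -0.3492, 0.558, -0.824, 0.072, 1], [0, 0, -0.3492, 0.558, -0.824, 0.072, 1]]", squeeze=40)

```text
refused: segments: the value is not of type 'string' (schema: type "string"). Nothing was moved.
```

The call was refused and nothing moved: it wants rows parted by a bar, with the numbers parted by commas. Same move again in that form.

Call:
creep_tool(segments="0,0,-0.0318,0.1,-0.07,0,1 | 0,0,-0.0955,0.2,-0.14,0,1 | 0,0,-0.1592,0.3,-0.2,0,1 | 0,0,-0.2037,0.41,-0.27,0,1 | 0,0,-0.2037,0.41,-0.27,0,1 | 0,0,-0.2037,0.41,-0.27,0,1 | 0,0,-0.2037,0.41,-0.27,0,1 | 0,0,-0.2037,0.41,-0.27,0,1 | 0,0,-0.2037,0.41,-0.27,0,1 | 0,0,-0.3492,0.558,-0.824,0.072,1 | 0,0,-0.3492,0.558,-0.824,0.072,1 | 0,0,-0.3492,0.558,-0.824,0.072,1 | 0,0,-0.3492,0.558,-0.824,0.072,1 | 0,0,-0.3492,0.558,-0.824,0.072,1 | 0,0,-0.3492,0.558,-0.824,0.072,1 | 0,0,-0.3492,0.558,-0.824,0.072,1 | 0,0,-0.3492,0.558,-0.824,0.072,1 | 0,0,-0.3492,0.558,-0.824,0.072,1 | 0,0,-0.3492,0.558,-0.824,0.072,1 | 0,0,-0.3492,0.558,-0.824,0.072,1", squeeze=40)

```text
clock: 2.6
position: [0.4633, 0.3689, 0.1586]
ee_rot: [0.756, 0.655, -0.001, -0.0]
ft_force: [0.9, -0.5, 0.6]
grip_width: 1.004
grasp_force: 0.0
```

```bash
python3 - <<'E'
from h import *
delta((.463,.369,.16),-.144);delta((.463,.369,.021),-.144)
cv2.imwrite("pics/top1.png",manip.camera("top")); cv2.imwrite("pics/scene1.png",manip.camera("scene"))
E
```

```text
rot [-0.001   0.0008  0.0011] d [ 0.0001 -0.0003 -0.0014] at [0.4633 0.3689 0.1586] clk 2.6
rot [-0.001   0.0008  0.0011] d [ 0.0002 -0.0001  0.1376] at [0.4633 0.3689 0.1586] clk 2.6
```

Call:
creep_tool(segments="0,0,0,0,0,0.06,1 | 0,0,0,0,0,0.11,1 | 0,0,0,0,0,0.137,1 | 0,0,0,0,0,0.137,1 | 0,0,0,0,0,0.137,1 | 0,0,0,0,0,0.137,0 | 0,0,0,0,0,0.137,0 | 0,0,0,0,0,0.137,0 | 0,0,0,0,0,0.137,0 | 0,0,0,0,0,0.137,0 | 0,0,0,0,0,0.137,0 | 0,0,0,0,0,0.137,0 | 0,0,0,0,0,0.137,0 | 0,0,0,0,0,0.137,0", squeeze=60)

```text
clock: 4.45
position: [0.4638, 0.3692, 0.0228]
ee_rot: [0.756, 0.654, 0.0, 0.0]
ft_force: [-0.2, -1.4, 5.7]
grip_width: 0.294
grasp_force: 59.7
```

Call:
creep_tool(segments="0,0,0,0,0,-0.03,0 | 0,0,0,0,0,-0.08,0 | 0,0,0,0,0,-0.12,0 | 0,0,0,0,0,-0.12,0 | 0,0,0,0,0,-0.12,0 | 0,0,0,0,0,-0.12,0", squeeze=60)

```text
clock: 5.2
position: [0.4629, 0.3683, 0.1408]
ee_rot: [0.756, 0.654, -0.001, -0.0]
ft_force: [-1.0, -0.7, -1.7]
grip_width: 0.298
grasp_force: 59.1
```

```bash
python3 - <<'E'
from h import *
a=manip.camera("scene");b=manip.camera("top");cv2.imwrite("pics/g_s.png",a);cv2.imwrite("pics/g_t.png",b)
cv2.imwrite("pics/g.png",np.hstack([cv2.resize(a[150:290,130:290],(400,350)),cv2.resize(b[130:250,105:265],(400,300))[:,:] if 0 else cv2.resize(b[120:260,105:265],(400,350))]))
E
```

```text
(no output)
```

View pics/g.png

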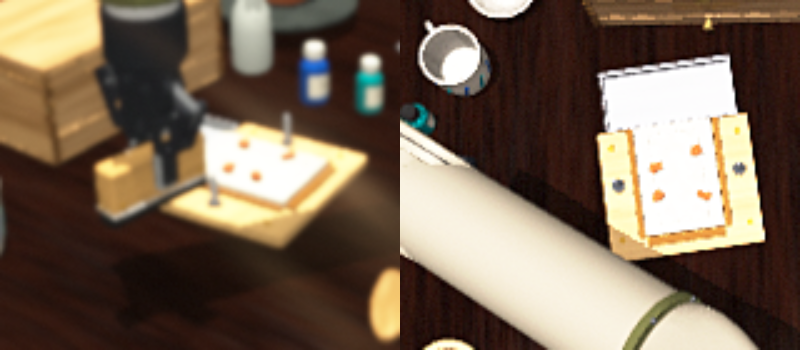

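```bash
python3 - <<'E'
from h import *
delta((.4784,.131,.14),.121);delta((.4784,.131,.0515),.121)
E
```

```text
rot [-0.0015  0.001  -0.2649] d [-0.2329  0.0492  0.0014] at [0.4631 0.3686 0.1412] clk 5.3
rot [-0.0015  0.001  -0.2649] d [-0.2328  0.0494  0.0899] at [0.4631 0.3686 0.1412] clk 5.3
```

In the tool's units: -0.265 rad / 3.1416 = -0.0844.

Call:
creep_tool(segments="0,0,-0.0191,-0.05,0.01,0,0 | 0,0,-0.0382,-0.1,0.02,0,0 | 0,0,-0.0637,-0.15,0.035,0,0 | 0,0,-0.0844,-0.2,0.045,0,0 | 0,0,-0.0844,-0.233,0.049,0,0 | 0,0,-0.0844,-0.233,0.049,0,0 | 0,0,-0.0844,-0.233,0.049,0,0 | 0,0,-0.0844,-0.233,0.049,0.04,0 | 0,0,-0.0844,-0.233,0.049,0.06,0 | 0,0,-0.0844,-0.233,0.049,0.07,0 | 0,0,-0.0844,-0.233,0.049,0.07,0 | 0,0,-0.0844,-0.233,0.049,0.07,0", squeeze=60)

```text
clock: 6.8
position: [0.4792, 0.1317, 0.0732]
ee_rot: [0.663, 0.749, 0.001, 0.0]
ft_force: [-0.3, -0.1, -1.4]
grip_width: 0.295
grasp_force: 59.2
```

```bash
python3 - <<'E'
from h import *
delta((.4784,.131,.0515),.121)
a=manip.camera("scene");cv2.imwrite("pics/p_s.png",a);cv2.imwrite("pics/p.png",cv2.resize(a[165:265,150:300],(750,500),interpolation=cv2.INTER_CUBIC))
E
```

```text
rot [ 0.0013 -0.0001  0.0002] d [-0.0006 -0.0009  0.0217] at [0.4792 0.1317 0.0732] clk 6.8
```

View pics/p.png

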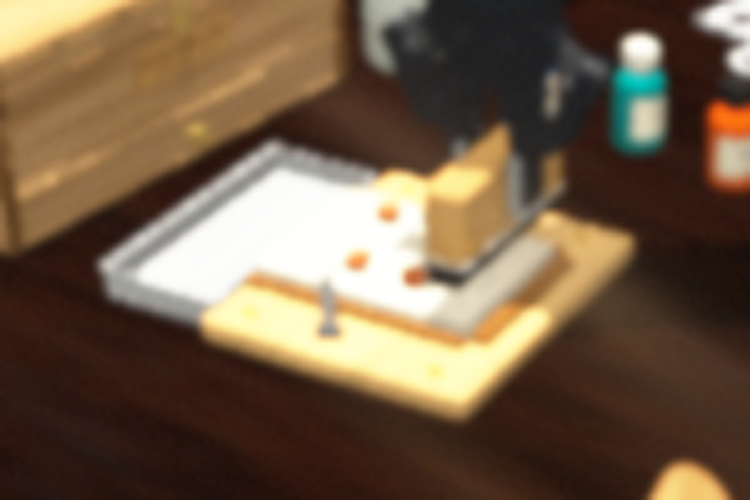

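The block hangs level above the near end of the tile: its foot's front corner is at crop (452,285), and the chips at (415,275), (357,260) and (388,212) all lie on its tray side. Lowering.

Call:
creep_tool(segments="0,0,0,0,0,0.01,0 | 0,0,0,0,0,0.018,0 | 0,0,0,0,0,0.0215,0 | 0,0,0,0,0,0.0215,0 | 0,0,0,0,0,0.0215,0 | 0,0,0,0,0,0.0215,0", squeeze=60)

```text
clock: 7.6
position: [0.4787, 0.1314, 0.051]
ee_rot: [0.663, 0.749, 0.0, 0.0]
ft_force: [0.7, 0.0, -1.5]
grip_width: 0.297
grasp_force: 59.2
```

Call:
creep_tool(segments="0,0,0,0,0.01,0,0 | 0,0,0,0,0.02,0,0 | 0,0,0,0,0.03,0,0 | 0,0,0,0,0.04,0,0 | 0,0,0,0,0.05,0,0 | 0,0,0,0,0.06,0,0 | 0,0,0,0,0.07,0,0 | 0,0,0,0,0.08,0,0 | 0,0,0,0,0.09,0,0 | 0,0,0,0,0.1,0,0 | 0,0,0,0,0.108,0,0 | 0,0,0,0,0.116,0,0 | 0,0,0,0,0.124,0,0 | 0,0,0,0,0.132,0,0 | 0,0,0,0,0.138,0,0 | 0,0,0,0,0.138,0,0 | 0,0,0,0,0.138,0,0", squeeze=60)

```text
clock: 9.72
position: [0.6153, 0.148, 0.0507]
ee_rot: [0.663, 0.749, -0.0, -0.0]
ft_force: [0.5, 0.8, -0.7]
grip_width: 0.299
grasp_force: 59.1
```

Call:
creep_tool(segments="0,0,0,0,-0.03,0,0 | 0,0,0,0,-0.03,-0.03,0 | 0,0,0,0,-0.05,-0.08,0 | 0,0,0,0.05,-0.1,-0.1,0 | 0,0,0,0.1,-0.12,-0.1,0 | 0,0,0,0.15,-0.12,-0.1,0 | 0,0,0,0.2,-0.12,-0.1,0 | 0,0,0,0.23,-0.12,-0.1,0 | 0,0,0,0.23,-0.12,-0.1,0 | 0,0,0,0.23,-0.12,-0.1,0", squeeze=60)

```text
clock: 10.98
position: [0.4688, 0.361, 0.1506]
ee_rot: [0.663, 0.748, -0.0, 0.0]
ft_force: [-0.1, 0.1, -1.8]
grip_width: 0.296
grasp_force: 59.5
```

```bash
python3 - <<'E'
from h import *
a=manip.camera("scene");b=manip.camera("top");cv2.imwrite("pics/w_s.png",a);cv2.imwrite("pics/w_t.png",b)
cv2.imwrite("pics/w.png",np.hstack([cv2.resize(a[180:250,160:280],(400,233)),cv2.resize(b[130:235,165:265],(400,420))[:233]]))
for n,i in(("scene",a),("top",b)):
  for q in blobs(i,(3,120,100),(14,255,255),4,(165,180,285,250) if n=="scene" else (180,140,245,212)): print(n,q[0],q[1],plane(n,q[0],.008))
delta((.463,.369,.14),-.144)
E
```

```text
scene [272.6364 227.2424] 66 [0.4232 0.0957 0.008 ]
top [227.8571 162.2857] 7 [0.633  0.1022 0.008 ]
top [210.5 166.5] 10 [0.6201 0.1587 0.008 ]
top [201.6667 168.3333] 9 [0.6147 0.1875 0.008 ]
top [218.5    166.3333] 6 [0.6201 0.1327 0.008 ]
rot [0.0003 0.0009 0.2632] d [ 0.0092 -0.0052  0.0107] at [0.4693 0.3605 0.1507] clk 11.075
```

View pics/w.png

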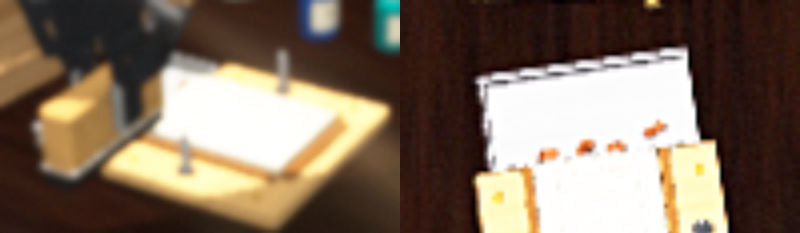

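All four chips now lie in the tray, just past the tile's end, and the tile is clean: chips at top pixels (228,162), (210,166), (202,168) and (218,166). Next the block goes back.

In the tool's units: 0.263 rad / 3.1416 = 0.0837.

Call:
creep_tool(segments="0,0,0.0414,0.009,-0.005,0.02,0 | 0,0,0.0837,0.009,-0.005,0.06,0 | 0,0,0.0837,0.009,-0.005,0.1,0 | 0,0,0.0837,0.009,-0.005,0.118,0 | 0,0,0.0837,0.009,-0.005,0.125,0 | 0,0,0.0837,0.009,-0.005,0.127,0 | 0,0,0.0837,0.009,-0.005,0.127,0 | 0,0,0.0837,0.009,-0.005,0.127,0 | 0,0,0.0837,0.009,-0.005,0.127,0", squeeze=60)

```text
clock: 12.2
position: [0.4629, 0.3703, 0.0243]
ee_rot: [0.755, 0.655, 0.0, 0.0]
ft_force: [0.1, -0.0, -1.3]
grip_width: 0.297
grasp_force: 59.4
```

Call:
creep_tool(segments="0,0,0,0,0,0.0015,0 | 0,0,0,0,0,0.002,0 | 0,0,0,0,0,0.002,0 | 0,0,0,0,0,0.002,1 | 0,0,0,0,0,0.002,1 | 0,0,0,0,0,0.002,1 | 0,0,0,0,0,0.002,1 | 0,0,0,0,0,0.002,1 | 0,0,0,0,0,0.002,1 | 0,0,0,0,0,-0.03,1 | 0,0,0,0,0,-0.08,1 | 0,0,0,0,0,-0.13,1 | 0,0,0,0,0,-0.18,1 | 0,0,0,0,0,-0.2,1 | 0,0,0,0,0,-0.2,1")

```text
clock: 14.08
position: [0.463, 0.3705, 0.2246]
ee_rot: [0.756, 0.655, 0.001, 0.0]
ft_force: [1.7, -0.5, -0.5]
grip_width: 1.001
grasp_force: 0.0
```

```bash
python3 - <<'E'
from h import *
# block centre in scene view, now vs start
for f in("pics/scene0.png",):
    b=max(blobs(cv2.imread(f),(14,60,120),(28,255,255),20,(168,238,220,285)),key=lambda b:b[1]);print(b[0],b[1])
b=max(blobs(manip.camera("scene"),(14,60,120),(28,255,255),20,(150,225,230,295)),key=lambda b:b[1]);print(b[0],b[1],b[2])
S=lambda u,v:((u+.5)/4.2-.5+160,(v+.5)/4.2-.5+150)
M=lambda u,v:((u+.5)/6-.5+270,(v+.5)/6-.5+150)
print("bar ends",tri(M(556,158),S(615,25)),tri(M(537,334),S(702,60)))
delta((.5,-.05,.22),-.8);delta((.523,-.314,.18),-1.735)
E
```

```text
[193.4258 260.2426] 977
[192.557  260.8238] 948 [171 243  44  37]
bar ends (array([ 0.5698, -0.3228,  0.0466]), np.float64(0.0018075987427181716)) (array([ 0.4776, -0.3081,  0.0436]), np.float64(0.0011269138588706415))
rot [0.0001 0.0006 0.6578] d [-0.4104  0.0965  0.0033] at [0.4626 0.3699 0.223 ] clk 14.125
rot [0.0004 0.0005 1.5928] d [-0.6684  0.1567  0.0434] at [0.4626 0.3699 0.223 ] clk 14.125
```

In the tool's units: 1.597 rad / 3.1416 = 0.5083.

Call:
creep_tool(segments="0,0,0.0318,-0.06,0.014,0,1 | 0,0,0.0637,-0.12,0.03,0,1 | 0,0,0.0955,-0.18,0.045,0,1 | 0,0,0.1432,-0.24,0.06,0,1 | 0,0,0.191,-0.3,0.075,0,1 | 0,0,0.2387,-0.36,0.09,0,1 | 0,0,0.2865,-0.42,0.1,0,1 | 0,0,0.3342,-0.48,0.115,0,1 | 0,0,0.382,-0.54,0.13,0,1 | 0,0,0.4297,-0.6,0.145,0.01,1 | 0,0,0.4775,-0.64,0.155,0.02,1 | 0,0,0.5083,-0.668,0.158,0.04,1 | 0,0,0.5083,-0.668,0.158,0.04,1 | 0,0,0.5083,-0.668,0.158,0.04,1 | 0,0,0.5083,-0.668,0.158,0.04,1 | 0,0,0.5083,-0.668,0.158,0.04,1")

```text
clock: 16.12
position: [0.5249, -0.3127, 0.1843]
ee_rot: [0.997, -0.083, 0.0, 0.0]
ft_force: [0.3, -0.2, 1.1]
grip_width: 1.001
grasp_force: 0.0
```

```bash
python3 - <<'E'
from h import *
delta((.524,-.3152,.0225),-1.739)
E
```

```text
rot [ 0.0002 -0.0008  0.0016] d [-0.0006  0.0026  0.1618] at [ 0.5249 -0.3127  0.1843] clk 16.125
```

Call:
creep_tool(segments="0,0,0,0,0.0026,0.06,1 | 0,0,0,0,0.0026,0.11,1 | 0,0,0,0,0.0026,0.145,1 | 0,0,0,0,0.0026,0.161,1 | 0,0,0,0,0.0026,0.161,1 | 0,0,0,0,0.0026,0.161,1 | 0,0,0,0,0.0026,0.161,0 | 0,0,0,0,0.0026,0.161,0 | 0,0,0,0,0.0026,0.161,0 | 0,0,0,0,0.0026,0.161,0 | 0,0,0,0,0.0026,0.161,0 | 0,0,0,0,0.0026,0.161,0 | 0,0,0,0,0.0026,0.161,0 | 0,0,0,0,0.0026,0.161,0 | 0,0,0,0,0.0026,0.161,0 | 0,0,0,0,0.0026,0.161,0", squeeze=60)

```text
clock: 18.12
position: [0.5242, -0.3162, 0.0231]
ee_rot: [0.996, -0.084, 0.0, 0.0]
ft_force: [-1.8, 0.4, 5.2]
grip_width: 0.153
grasp_force: 59.3
```

Call:
creep_tool(segments="0,0,0,0,0,-0.02,0 | 0,0,0,0,0,-0.07,0 | 0,0,0,0,0,-0.12,0 | 0,0,0,0,0,-0.17,0 | 0,0,0,0,0,-0.17,0 | 0,0,0,0,0,-0.17,0", squeeze=60)

```text
clock: 18.88
position: [0.5236, -0.3158, 0.1926]
ee_rot: [0.996, -0.084, -0.0, -0.0]
ft_force: [-0.2, 0.8, -2.7]
grip_width: 0.147
grasp_force: 58.7
```

```bash
python3 - <<'E'
from h import *
a=manip.camera("scene");b=manip.camera("top");cv2.imwrite("pics/m_s.png",a);cv2.imwrite("pics/m_t.png",b)
cv2.imwrite("pics/m.png",np.hstack([cv2.resize(a[90:210,230:390],(400,300)),cv2.resize(b[140:260,260:420],(400,300))]))
delta((.535,-.02,.19),-1.6); delta((.536,.138,.15),.121-np.pi/2)
E
```

```text
rot [-0.0011  0.0024 -0.139 ] d [-0.0379 -0.2934  0.0017] at [ 0.5232 -0.3156  0.1914] clk 18.975
rot [-0.0013  0.0023 -0.2892] d [-0.0632 -0.4493  0.0419] at [ 0.5232 -0.3156  0.1914] clk 18.975
```

View pics/m.png

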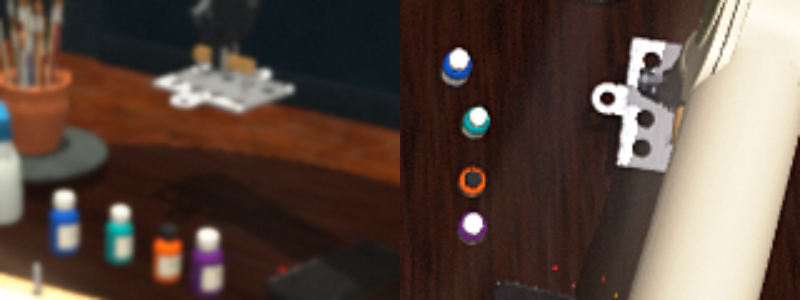

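The mask is held level. Its bar is between the fingers, and its left eye is at about top pixel (341,179). Carrying it over the bottles.

In the tool's units: -0.05 rad / 3.1416 = -0.0159.

Call:
creep_tool(segments="0,0,0,0,-0.02,0,0 | 0,0,-0.0064,-0.005,-0.05,0,0 | 0,0,-0.0159,-0.01,-0.09,0,0 | 0,0,-0.0255,-0.015,-0.13,0,0 | 0,0,-0.035,-0.02,-0.17,0,0 | 0,0,-0.0446,-0.03,-0.21,0,0 | 0,0,-0.0541,-0.035,-0.25,0,0 | 0,0,-0.0637,-0.04,-0.29,0,0 | 0,0,-0.0732,-0.05,-0.33,0,0 | 0,0,-0.0796,-0.055,-0.37,0,0 | 0,0,-0.0859,-0.06,-0.41,0.01,0 | 0,0,-0.092,-0.063,-0.44,0.03,0 | 0,0,-0.092,-0.063,-0.449,0.05,0 | 0,0,-0.092,-0.063,-0.449,0.07,0 | 0,0,-0.092,-0.063,-0.449,0.09,0 | 0,0,-0.092,-0.063,-0.449,0.09,0 | 0,0,-0.092,-0.063,-0.449,0.09,0 | 0,0,-0.092,-0.063,-0.449,0.09,0", squeeze=60)

```text
clock: 21.22
position: [0.5377, 0.1372, 0.1037]
ee_rot: [0.998, 0.06, 0.001, -0.0]
ft_force: [-0.0, -0.3, -1.3]
grip_width: 0.149
grasp_force: 58.7
```

```bash
python3 - <<'E'
from h import *
a=manip.camera("scene");b=manip.camera("top");cv2.imwrite("pics/n_s.png",a);cv2.imwrite("pics/n_t.png",b)
cv2.imwrite("pics/n.png",np.hstack([cv2.resize(a[155:260,160:290],None,fx=3,fy=3,interpolation=cv2.INTER_CUBIC),cv2.resize(b[130:235,160:290],None,fx=3,fy=3,interpolation=cv2.INTER_CUBIC)]))
delta((.536,.138,.058),.121-np.pi/2)
E
```

```text
rot [ 0.0001 -0.0012 -0.0004] d [-0.0015 -0.001   0.0455] at [0.5375 0.1372 0.1035] clk 21.325
```

View pics/n.png

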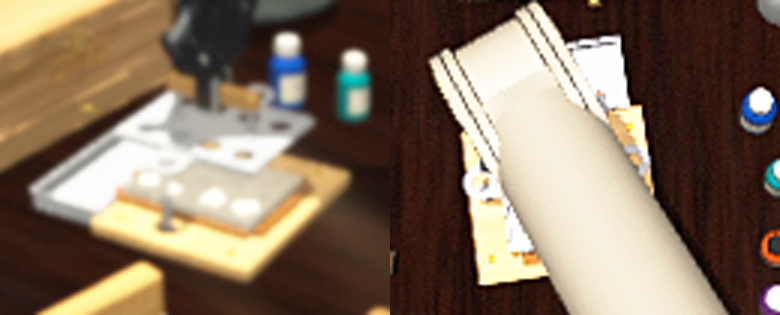

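The mask hangs level above the nest: left eye at about top pixel (189,191) and scene pixel (217,209), with the left pin tip just below it. I'll check numerically where the mask's eye really is.

```bash
python3 - <<'E'
from h import *
o=manip.get_obs();p=o["position"];yaw=np.arctan2(*(R.from_quat(o["ee_rot"]).as_matrix()[[1,0],1]))+np.pi/2
e=p+np.array([-.078*np.sin(yaw),.078*np.cos(yaw),0]);e[2]=p[2]-.0225+.003
print("yaw",yaw,"pred eye",e,proj("top",e),proj("scene",e))
t=cv2.imread("pics/n_t.png");s=cv2.imread("pics/n_s.png")
print("seen top",plane("top",(189.3,191),e[2]),"scene",plane("scene",(216.7,209.3),e[2]),tri((189.3,191),(216.7,209.3)))
for im,(u,v) in((t,(189,190)),(s,(217,209))):
    print(cv2.cvtColor(im,cv2.COLOR_BGR2HSV)[v-7:v+8,u-9:u+10,1]);print(cv2.cvtColor(im,cv2.COLOR_BGR2GRAY)[v-7:v+8,u-9:u+10])
# pins at start (dark blobs, top)
t0=cv2.imread("pics/top0.png");g=cv2.cvtColor(t0,cv2.COLOR_BGR2GRAY).astype(float)
for u,v in((192,194),(240,187)):
    w=g[v-4:v+5,u-4:u+5];w=np.clip(np.median(w)-30-w,0,None);Y,X=np.mgrid[v-4:v+5,u-4:u+5];c=((X*w).sum()/w.sum(),(Y*w).sum()/w.sum());print("pin",c,plane("top",c,.055)[:2],plane("top",c,.035)[:2])
E
```

```text
yaw 0.12059368517372882 pred eye [0.5281 0.2146 0.084 ] [189.8639 190.5683] [215.1175 209.4114]
seen top [0.5268 0.2164 0.084 ] scene [0.5251 0.2117 0.084 ] (array([0.5248, 0.2149, 0.086 ]), np.float64(0.003923464240926212))
[[164 171 210 255 157  43  47  52  51  52  17  21   6  14  13  43  48  48
   46]
 [159 210 172 255 192 108  41  54  51  36  25  48   1  16  18  36  54  52
   47]
 [170 167 204 207 170 126  25  29  11   0  79  23  14  11  19  19  56  54
   51]
 [164 159 151 255 255 143   8   0   0   0  34 130  65  31  21  26  56  50
   51]
 [179 184 181 177 255  67   0   0   0   0  55  85  27  27  22  28  57  55
   53]
 [178 192 181 255  36   7   0   0   4  13  59  10   0   4  19  30  55  55
   56]
 [188 214 210 255  15   0   0   5  83  62  55  85 103   0   4  34  56  57
   53]
 [161 191 204 242  16   0   0  22  58  50  52 157 130   7   0  31  60  59
   58]
 [180 189 184 232  19   0   0  22  40  31  16  99  99   0   0   3  32  64
   51]
 [164 190 200 255  19   0   0   3  31  33  12  21  19   0   0   0   2  69
   58]
 [168 176 182 255 105  15   0   0   6  16  11   7   0   0   0   0
[... 3172 characters left out ...]
204 205
  206]
 [240 236 240 245 246 245 244 244 244 245 245 242 234 223 212 208 209 211
  211]
 [241 241 243 246 244 240 239 239 238 235 231 224 213 208 209 212 214 212
  212]
 [252 253 253 253 247 234 225 224 221 216 208 206 205 209 213 213 213 212
  212]
 [254 254 254 254 251 235 218 215 215 212 209 208 208 210 212 213 212 210
  209]
 [254 254 254 254 250 234 219 220 226 231 228 219 212 211 212 212 212 211
  209]
 [247 248 248 248 242 227 219 225 240 249 248 239 226 217 212 213 214 213
  213]]
pin (np.float64(192.03113553113553), np.float64(193.8136446886447)) [0.523 0.212] [0.5265 0.2147]
pin (np.float64(240.26640159045726), np.float64(186.94532803180914)) [0.5417 0.0611] [0.5455 0.0619]
```

The observed eye matches the prediction in both views (top ≈ (190,190.5), scene ≈ (215.1,209)), so the mask's centre is at the TCP. Next I'll pin down the two pins more exactly in both starting pictures.

```bash
python3 - <<'E'
from h import *
s=cv2.imread("pics/scene0.png");sat=cv2.cvtColor(s,cv2.COLOR_BGR2HSV)[...,1];g=cv2.cvtColor(s,cv2.COLOR_BGR2GRAY)
N=np.array([.5362,.1385,0]);yaw=.121
for sg in(1,-1):
    for z in(.055,.035,.015):
        q=N+np.array([-sg*.078*np.sin(yaw),sg*.078*np.cos(yaw),z]);print(sg,z,"scene",proj("scene",q),"top",proj("top",q))
print(g[217:234,209:223]);print(g[192:210,238:252])
t=cv2.cvtColor(cv2.imread("pics/top0.png"),cv2.COLOR_BGR2GRAY);print(t[188:200,186:199]);print(t[181:193,234:247])
E
```

```text
1 0.055 scene [215.6192 219.1728] top [190.7657 192.6489]
1 0.035 scene [215.9149 225.5623] top [191.6504 193.7475]
1 0.015 scene [216.2064 231.8596] top [192.5132 194.8188]
-1 0.055 scene [245.2998 195.6473] top [240.2605 185.7112]
-1 0.035 scene [245.3726 201.6386] top [240.5211 186.8961]
-1 0.015 scene [245.4445 207.5508] top [240.7752 188.0516]
[[255 255 255 255 255 255 254 254 253 244 211 181 175 183]
 [255 255 255 255 255 254 254 253 253 247 223 191 183 201]
 [253 254 254 254 254 252 250 253 254 253 248 238 231 239]
 [242 248 251 252 251 243 237 249 254 254 254 253 252 253]
 [210 222 231 236 233 216 210 237 252 254 255 255 255 255]
 [185 194 199 202 199 184 185 214 242 251 253 254 254 255]
 [169 175 178 180 178 171 172 187 214 233 243 248 251 253]
 [182 175 168 167 167 166 165 172 184 201 213 223 231 241]
 [225 212 197 184 174 165 164 165 168 177 188 195 202 213]
 [242 239 233 226 208 183 167 159 158 161 171 178 182 189]
 [247 245 244 241 232 207 176 168 173 185 186 181 173 175]
 [247 247 246 244 237 212 181 181 205 225 228 219 203 190]
 [247 247 246 242 229 198 173 179 211 235
[... 1939 characters left out ...]
9 249 249 250 250 249 250 249 251 251]]
[[249 247 244 243 243 241 243 243 243 244 248 250   6]
 [218 248 245 244 244 245 245 246 246 247 249 251  29]
 [199 250 248 247 248 250 247 250 249 248 251 252  92]
 [211 252 250 250 251 249 245 248 250 250 251 252 176]
 [181 252 251 250 249 166 239 101 219 249 251 251 226]
 [198 252 251 250 141  96 122  80 108 203 251 251 250]
 [202 252 251 251 116 102  93  85  75 179 252 252 253]
 [191 252 252 251 194 115 109 106 141 235 251 250 251]
 [174 228 252 250 248 151 179 144 222 251 250 250 251]
 [158 150 251 250 249 237 248 226 250 250 248 250 251]
 [159 172 251 250 249 250 250 250 250 248 249 251 252]
 [161 185 252 250 249 249 249 249 249 249 249 251 251]]
```

```bash
python3 - <<'E'
from h import *
delta((.5368,.1389,.0605),.122-np.pi/2)
E
```

```text
rot [ 0.0001 -0.0012 -0.0014] d [-0.0005 -0.0018  0.043 ] at [0.5375 0.1372 0.1035] clk 21.325
```

The manual's scale: turns go in shares of pi rad. Converting my numbers, -0.0014 rad / 3.1416 = -0.0004.

Call:
creep_tool(segments="0,0,-0.0004,-0.0005,-0.0018,0.005,0 | 0,0,-0.0004,-0.0005,-0.0018,0.01,0 | 0,0,-0.0004,-0.0005,-0.0018,0.015,0 | 0,0,-0.0004,-0.0005,-0.0018,0.02,0 | 0,0,-0.0004,-0.0005,-0.0018,0.025,0 | 0,0,-0.0004,-0.0005,-0.0018,0.03,0 | 0,0,-0.0004,-0.0005,-0.0018,0.035,0 | 0,0,-0.0004,-0.0005,-0.0018,0.039,0 | 0,0,-0.0004,-0.0005,-0.0018,0.043,0 | 0,0,-0.0004,-0.0005,-0.0018,0.043,0 | 0,0,-0.0004,-0.0005,-0.0018,0.043,0 | 0,0,-0.0004,-0.0005,-0.0018,0.043,0", squeeze=60)

```text
clock: 22.82
position: [0.5365, 0.1389, 0.06]
ee_rot: [0.998, 0.061, 0.0, 0.0]
ft_force: [0.0, -0.5, -1.9]
grip_width: 0.153
grasp_force: 58.8
```

```bash
python3 - <<'E'
from h import *
a=manip.camera("scene");b=manip.camera("top");cv2.imwrite("pics/f_s.png",a);cv2.imwrite("pics/f_t.png",b)
o=manip.get_obs();p=o["position"];print(p,o["ft_force"],o["torque"])
yaw=np.arctan2(*(R.from_quat(o["ee_rot"]).as_matrix()[[1,0],1]))+np.pi/2
for z in(-.0185,):
  for sg in(1,-1):
    e=p+np.array([-sg*.078*np.sin(yaw),sg*.078*np.cos(yaw),z]);print(yaw,e,proj("top",e),proj("scene",e))
u,v=np.round(proj("scene",p+np.array([-.078*np.sin(yaw),.078*np.cos(yaw),-.0185]))).astype(int)
h=cv2.cvtColor(a,cv2.COLOR_BGR2HSV);print(u,v);print(h[v-10:v+9,u-8:u+9,1]);print(h[v-10:v+9,u-8:u+9,2])
E
```

```text
[0.5365 0.1389 0.0599] [ 0.6418  0.6789 -1.4889] [0.0252 0.0433 0.0138]
0.1221663202308716 [0.527  0.2163 0.0414] [191.2397 193.3394] [215.6666 223.5595]
0.1221663202308716 [0.546  0.0615 0.0414] [240.3004 186.4046] [245.1599 199.7413]
216 224
[[  4   3   2   2   2   2   2   3   7  21  31  35  35  34  28  21  11]
 [  5   3   2   2   2   2   2   2   7  21  32  37  37  34  30  23  14]
 [  9   5   4   3   4   2   2   2   4  12  23  27  29  27  23  18  11]
 [ 19  15  13  10   6   4   4   3   4   7  14  15  16  17  15  12   9]
 [ 33  29  26  22  16  12   8   4   3   5   4   7   9   9   9   9   8]
 [ 40  39  34  30  25  18  12   8   4   3   4   3   4   4   6   4   4]
 [ 52  46  38  28  18  14  12   8   4   3   3   2   3   3   4   3   4]
 [ 86  62  35  12   6   6  10   8   9   4   3   2   2   2   2   2   3]
 [123  73  22   6   4   5  11  12  11  12   5   3   2   1   2   3   5]
 [128  63  14   4   5  13  22  14  18  21  13   4   2   2   3   6  15]
 [1
[... 1286 characters left out ...]
247 251 248 233 199 180 183 196 227 245 251 251 247 237 223]
 [239 242 248 251 249 239 219 204 204 213 232 246 251 249 239 221 206]
 [254 253 252 251 249 246 240 235 236 240 245 248 248 240 220 196 192]
 [255 255 254 252 249 247 245 242 242 244 245 243 233 210 185 176 178]
 [255 255 255 254 251 242 233 229 228 228 229 222 197 170 161 161 166]
 [255 255 255 255 252 234 207 194 192 199 210 210 195 178 168 165 172]
 [255 255 255 254 247 212 176 169 170 183 210 230 230 217 203 201 212]
 [255 255 255 251 229 173 151 154 157 172 215 242 246 239 237 244 250]
 [255 255 254 244 210 157 136 141 146 164 215 243 247 245 251 254 255]
 [255 255 254 248 226 186 162 158 160 179 218 239 244 248 254 255 255]]
```

The left pin stands up through its eye: pin column at u≈215.2, eye centre at u≈215.6. There's no contact force, and the mask's underside is about 10 mm above the tile. Handing in.

```bash
python3 -c "
from workcell import manip
print(manip.hand_in())"
```

```text
the job is handed in; nothing more can be done
None
```

I handed the job in with the chips in the tray, the block standing on the table and the mask held still about 10 mm above the tile; no verdict came back, and I only checked the left pin in its eye.

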